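# Strip the hold-down clamp

## Robot

A 6-joint arm with a two-finger parallel gripper is mounted at the origin on a cart in front of the work surface, level with it; the furniture and walls round the work are solid. World frame = base frame: x ahead of the robot, y to its left, z up, the work surface at z = 0. Lengths are in mm, angles in rad, forces in N, time in s.
With the tool pointing down it reaches from about 325 to 1000 mm from the base axis. Payload 5.1 kg.
Tool frame: the origin (TCP) lies at the very end of the fingers, on their centre line; the grasp point (between the pads) lies env.pinch_z behind it (env.pinch_z is the distance from the TCP to the grasp point, in mm); z points along the fingers, y is the line along which they close (so a half turn about z gives the same grasp; the last joint's range is limited). The gripper opens to 85 mm and grips with 20 to 120 N. Pads are 22 mm wide; open, the fingers measure 114 mm over their backs; the gripper's body (76 mm by 85 mm) begins 54 mm behind the grasp point. The pads swing forward as they close: fully open they stand 13 mm farther back than shut.
Start: joints at [-1.192, 0.124, 1.65, -0, 1.367, -0.083], TCP at [289.582, -581.917, 231.322] pointing down, gripper open.
Joint ranges: [-2.61, 2.61], [-1.02, 2.33], [0.03, 2.71], [-1.35, 4.49], [0.32, 2.68], [-2.91, 2.91]. Speed limits (rad/s): [2.57, 2.57, 3.14, 3.14, 3.14, 3.14].

## Interface

Orientations are given as a 3x3 rotation matrix whose columns are the frame's x, y, z axes.
In Python, from cell import env gives the robot as it stands.
- The arm moves only by the shell command python3 -m inch 'ROWS' [FORCE]. ROWS is JSON, a list of rows, each a list of 7 numbers: the shift along the tool's x, y, z each as a share of 400 mm, from -1 to 1, then the turn, a rotation vector about the tool's x, y, z each as a share of 0.5 rad, from -1 to 1, then the gripper command: -1 is fully open, 1 is shut, values between are in proportion. A call has 1 to 12 rows; each row is the pose to reach, as a shift and turn from the pose commanded when the call began, along the tool's axes at that moment; what a row does not reach only later rows make up. A row lasts 1/12 s, in which the tool goes at most 41.7 mm and 7.16 degrees, less where a joint would pass 70% of its speed; a pose out of reach is approached as far as the arm can. A call with a number of a shift or a turn outside -1 to 1 is refused whole. A call with a gripper value outside its range is refused whole. The fingers move at their own pace and stop on an object; FORCE is the grip in N (left out, the last holds). Time passes only in rows, so rows that repeat a pose let the fingers close. It gives the time, the measured TCP pose, the force, the opening and the grip force at its end, in the units of the state.
- env.get_state(): the state, without advancing time (a new reading comes with each control period).
- env.get_image(name): name is "scene" or "top"; returns the picture (420x560x3 uint8, red, green, blue); there is no depth.
- env.calibration(name): a dict with "mtx" (3x3 intrinsics, pixels), "k1" (the pictures are not rectified: a ray, as slopes to the right and down, at radius r is drawn at 1 + k1 r^2 times it, then the intrinsics apply), "world_to_cam" (4x4, takes a point from world to camera coordinates). Camera axes: x right, y down, z forward; pixel columns grow to the right and rows downward; lengths in mm; the calibration is good to about 2 mm. A picture is of the moment at which its call begins. calibration takes no time and is no camera call.
- env.finish_job(): hands the job in; it is judged then, once.
The state is a dict: "time": time; "joints": joint angles; "joint_vel": joint speeds; "joint_efforts": joint torques, N m; "tool_pos": TCP position; "eef_rot": TCP orientation; "wrist_force": force on the tool from outside, world axes, zero at the start; "moment": the same for the moment, N m; "width": opening from 0.0 (shut) to 1.0 (fully open); "grip_force": force on a finger pad.
Only numpy, scipy, OpenCV 4.12 (cv2) and the standard library are available. Lean on these libraries where they do the work, as an engineer would, in place of code of your own. Each camera call takes 0.05 s, during which the arm holds its last target. There are 200 camera calls.

## Task

On the clamp stand that still carries a bracket, the wing nut is already unscrewed and only sits on the stud. Take the clamp apart in order for cleaning: lift off the wing nut, then the round spacer, then the bracket, one at a time, and lay each in the shallow wooden parts tray before you lift the next.

Things in the scene. Friction and masses are not known exactly. Their poses are not given: they have to be found in the camera images.
- wing_nut_mid (a point): Loose steel wing nut, top of the stack on an upright stud; lifts straight off, turns freely. Hub 26 mm across, 20 high, underside 72 mm above the worktop; wings 7 mm thick, 60 mm over the tips, standing 8 to 34 mm above its underside. Point: on the axis, 17 mm above its underside. x along the wings, z up; grip the hub along y. 70 g. The second stand's tight nut is fixed and no part of the job.
- spacer_mid (a point): Brass ring under the nut, 42 mm outside diameter, 16 mm hole, 20 mm high, 100 g; its underside lies on the bracket, 52 mm above the worktop. Point: on its axis, half-way up. z up; its yaw means nothing. The stud (13 mm thick, fixed) ends 88 mm above the worktop: a part is free once its underside is higher.
- bracket_mid (a point): Flat aluminium bracket under the spacer, 120 x 34 x 12 mm, 160 g, 16 mm hole in the middle, two rubber feet 4 mm high under its ends. Point: its middle (in the hole), half its thickness, 46 mm above the worktop, 42 below the stud's end. x along its length, y across, z up. Sits loose on a fixed pillar 26 mm across, 40 high; below, a round foot 100 mm across, 10 high.
- parts_tray: Shallow open wooden tray, fixed to the worktop, 260 mm along its x, 220 mm along its y, 28 mm high, walls and floor 4 mm thick. The origin is at the centre of its underside, on the worktop; z up.

How it is judged (in metres and radians):
On the way, in this order (a step that is already met when the one before it is completed fails the run):
1. the wing nut lies in the tray, let go (x of wing_nut_mid in the frame of parts_tray between -0.126 and 0.126 m and y of wing_nut_mid in the frame of parts_tray between -0.106 and 0.106 m and z of wing_nut_mid in the frame of parts_tray below 0.05 m and contact force between the fingers and wing_nut below 0.3 N), for 0.2 s.
2. then the spacer lies in the tray, let go (x of spacer_mid in the frame of parts_tray between -0.126 and 0.126 m and y of spacer_mid in the frame of parts_tray between -0.106 and 0.106 m and z of spacer_mid in the frame of parts_tray below 0.05 m and contact force between the fingers and spacer below 0.3 N), for 0.2 s.
3. then the bracket lies in the tray, let go (x of bracket_mid in the frame of parts_tray between -0.126 and 0.126 m and y of bracket_mid in the frame of parts_tray between -0.106 and 0.106 m and z of bracket_mid in the frame of parts_tray below 0.05 m and contact force between the fingers and bracket below 0.3 N), for 0.2 s.
At the end, for the whole second after the job is handed in: The wing nut, the spacer and the bracket all lie at rest in the parts tray: their middles inside its walls and less than 50 mm above the worktop (x of wing_nut_mid in the frame of parts_tray between -0.126 and 0.126 m and y of wing_nut_mid in the frame of parts_tray between -0.106 and 0.106 m and z of each of wing_nut_mid, spacer_mid, bracket_mid in the frame of parts_tray below 0.05 m and linear speed of each of wing_nut, spacer, bracket below 0.02 m/s and x of spacer_mid in the frame of parts_tray between -0.126 and 0.126 m and y of spacer_mid in the frame of parts_tray between -0.106 and 0.106 m and x of bracket_mid in the frame of parts_tray between -0.126 and 0.126 m and y of bracket_mid in the frame of parts_tray between -0.106 and 0.106 m); the robot touches nothing.
It fails at once if the spacer is lifted off (20 mm or more) before the nut lies in the tray (height (world z) of spacer_mid above 0.082 m and not (x of wing_nut_mid in the frame of parts_tray between -0.126 and 0.126 m and y of wing_nut_mid in the frame of parts_tray between -0.106 and 0.106 m and z of wing_nut_mid in the frame of parts_tray below 0.05 m)).
It fails at once if the bracket is lifted off (20 mm or more) before the spacer lies in the tray (height (world z) of bracket_mid above 0.066 m and not (x of spacer_mid in the frame of parts_tray between -0.126 and 0.126 m and y of spacer_mid in the frame of parts_tray between -0.106 and 0.106 m and z of spacer_mid in the frame of parts_tray below 0.05 m)).
It also fails if it takes over 72 s, if anything falls off the work surface, if the arm or the gripper's body presses on something with over 40 N, if the wrist force passes 120 N, or if a joint passes its speed limit or range.

## Working session

There is one attempt and no reset: what is moved stays moved. The work goes in short steps, Python scripts to look and compute and a shell command to move; the robot and the scene stay as the last step left them, time stands still between calls to the robot, and variables do not carry over. Pictures are saved under pics/ and viewed, at most 10 in all, crops included, and the job is handed in when it is done.

```bash
mkdir -p pics; ls
python3 - <<'E'
from cell import env
import cv2
for n in("scene","top"):
    cv2.imwrite(f"pics/{n}0.png",env.get_image(n)[:,:,::-1]); c=env.calibration(n); print(n,c)
s=env.get_state(); print(s, env.pinch_z)
E
```

```text
pics
scene {'mtx': array([[441.59043274,   0.        , 279.63464912],
       [  0.        , 441.59043274, 211.8384958 ],
       [  0.        ,   0.        ,   1.        ]]), 'k1': -0.030498257586340248, 'world_to_cam': array([[-8.73095112e-01, -4.87403649e-01, -1.19418511e-02,
         4.92519942e+02],
       [-3.32940857e-01,  6.13938461e-01, -7.15702418e-01,
         2.26187923e+02],
       [ 3.56167532e-01, -6.20900353e-01, -6.98303258e-01,
         7.31277332e+02],
       [ 0.00000000e+00,  0.00000000e+00,  0.00000000e+00,
         1.00000000e+00]])}
top {'mtx': array([[427.31888644,   0.        , 275.6863151 ],
       [  0.        , 427.31888644, 216.72704745],
       [  0.        ,   0.        ,   1.        ]]), 'k1': -0.060767752956018085, 'world_to_cam': array([[-1.02849188e-02, -9.99653786e-01, -2.42183349e-02,
         5.31827708e+01],
       [-9.90205060e-01,  1.35542807e-02, -1.38961221e-01,
         5.50668246e+02],
       [ 1.39241373e-01,  2.25519129e-02, -9.90001642e-01,
         8.50284651e+02],
       [ 0.00000000e+00,  0.00000000e+00,  0.00000000e+00,
         1.00000000e+00]])}
{'time': 0.1, 'joints': array([-1.19162962e+00,  1.24438148e-01,  1.65154008e+00,  1.75167790e-05,
        1.36751876e+00, -8.26026102e-02]), 'joint_vel': array([-0.00159004, -0.00250609, -0.00333817,  0.00137144,  0.00115408,
       -0.00018999]), 'joint_efforts': array([ 2.18003872e-03, -4.24933076e+01, -3.66652071e+01,  2.84443018e-05,
        3.93210445e-03,  9.43255117e-06]), 'tool_pos': array([ 289.36608638, -581.41485944,  230.1755187 ]), 'eef_rot': array([[ 8.95267253e-01,  4.45528979e-01, -6.88941965e-04],
       [ 4.45529477e-01, -8.95265510e-01,  1.77541834e-03],
       [ 1.74214342e-04, -1.89641786e-03, -9.99998187e-01]]), 'wrist_force': array([ 0.70809614, -0.08158574,  0.44446985]), 'moment': array([ 0.01114111, -0.02195752,  0.00239139]), 'grip_force': 0.0, 'width': 1.0019813284960803} 18.700000000000003
```

View pics/scene0.png

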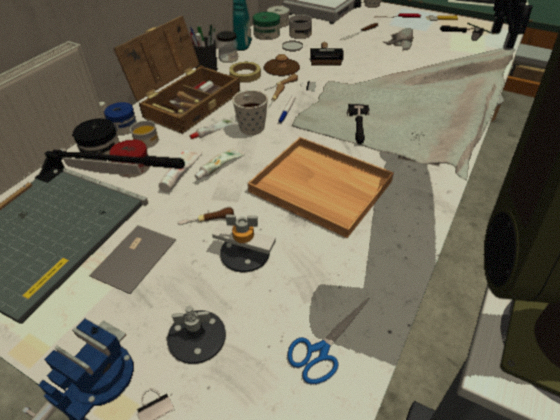

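View pics/top0.png

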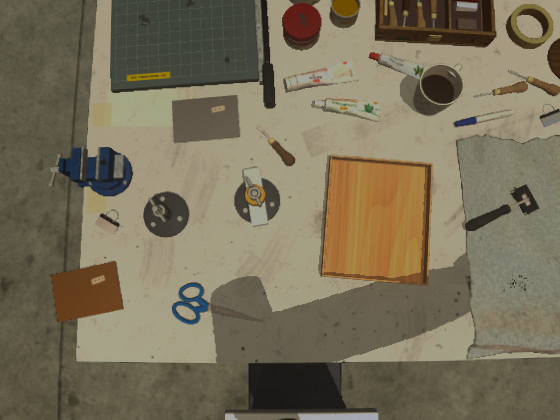

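The scene view shows the loaded stand at about (243,240): wing nut on top, orange brass ring, pale bracket. In the top view it is at about (257,195), with the tray spanning about (322–432,157–283). The bare stand with the tight nut, at top (166,214), is not to be touched. I'll zoom in on the target.

```bash
cat > h.py <<'E'
import numpy as np, cv2
from cell import env
def ray(n,uv):
    c=env.calibration(n);k=c["mtx"];W=c["world_to_cam"]
    d=cv2.undistortPoints(np.array([[uv]],float),k,np.array([c["k1"],0,0,0,0.]))[0,0]
    R=W[:3,:3];o=-R.T@W[:3,3];return o,R.T@np.array([d[0],d[1],1.])
def plane(n,uv,z):
    o,d=ray(n,uv);return o+d*(z-o[2])/d[2]
def tri(a,b):
    (o,d),(p,e)=ray("scene",a),ray("top",b)
    t=np.linalg.lstsq(np.c_[d,-e],p-o,rcond=None)[0]
    A,B=o+t[0]*d,p+t[1]*e;return (A+B)/2,np.linalg.norm(A-B)
E
python3 - <<'E'
import cv2,numpy as np
s=cv2.imread("pics/scene0.png")[195:280,195:290];t=cv2.imread("pics/top0.png")[155:240,210:305]
z=lambda a:cv2.resize(a,None,fx=4.2,fy=4.2,interpolation=cv2.INTER_CUBIC)
cv2.imwrite("pics/crop0.png",np.hstack([z(s),z(t)]))
E
```

```text
(no output)
```

View pics/crop0.png

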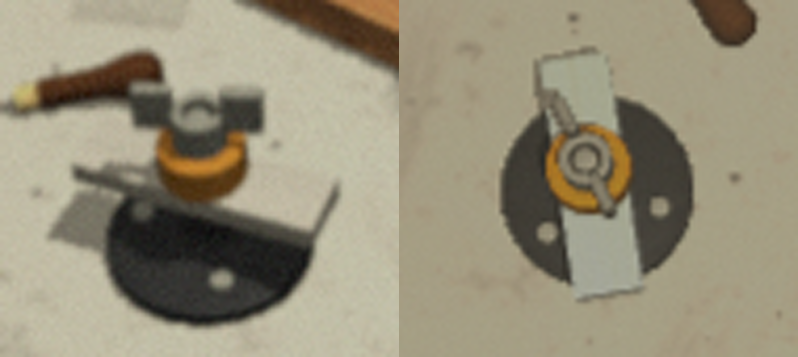

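The crops show the nut's hub at top (253.8,192.6) / scene (242.1,220.5), with wing tips at top (245.5,177.6) and (260.2,205.5). The bracket lies at a different yaw from the wings. Now I'll measure with masks and two views.

Run:
```python
from h import *
np.set_printoptions(precision=1,suppress=True)
S=lambda x,y:(x/4.2+195,y/4.2+195); T=lambda x,y:((x-399)/4.2+210,y/4.2+155)
for n,a,b in [("hub top",S(198,107),T(583,158)),("tipL",S(131,85),T(545,93)),("tipR",S(264,90),T(611,213)),
  ("br +x end L",S(75,168),T(536,60)),("br near L(-x)",S(310,235),T(642,288)) if 0 else ("br -x right",S(338,185),T(642,288)),("br -x left",S(310,235),T(577,300))]:
    print(n,*tri(a,b))
print("hub plane92 top",plane("top",T(583,158),92),"scene",plane("scene",S(198,107),92))
for n,z in(("tipL",106),):
    a,b=plane("top",T(545,93),z),plane("top",T(611,213),z);print("wing ends",a,b,"yaw",np.degrees(np.arctan2(*(a-b)[[1,0]])))
t=cv2.imread("pics/top0.png");hs=cv2.cvtColor(t,cv2.COLOR_BGR2HSV)
m=cv2.inRange(hs,(8,130,90),(25,255,255));m2=m.copy();m2[:,:230]=0;m2[:,280:]=0;m2[:170]=0;m2[220:]=0
c=max(cv2.findContours(m2,0,2)[0],key=cv2.contourArea);e=cv2.fitEllipse(c);print("ring",e,plane("top",e[0],70))
# bracket mask
m3=cv2.inRange(t[160:230,235:278],(150,160,150),(255,255,255))
g=t[160:230,235:278].astype(int);m3=((g[...,0]>g[...,2]-8)&(g.min(2)>130)).astype(np.uint8)
c=np.vstack([k for k in cv2.findContours(m3,0,2)[0] if cv2.contourArea(k)>20]);r=cv2.minAreaRect(c)
p=cv2.boxPoints(r)+[235,160];P=np.array([plane("top",q,52) for q in p]);print("bracket",p,P,P.mean(0))
for i in range(2):d=P[i+1]-P[i];print(np.linalg.norm(d),np.degrees(np.arctan2(d[1],d[0])))
# tray: floor/wall
m4=cv2.inRange(hs,(5,90,60),(22,255,255));m4[:,:310]=0;m4[:,445:]=0;m4[:145]=0;m4[295:]=0
m4=cv2.morphologyEx(m4,cv2.MORPH_OPEN,np.ones((3,3)))
c=max(cv2.findContours(m4,0,2)[0],key=cv2.contourArea);p=cv2.boxPoints(cv2.minAreaRect(c));P=np.array([plane("top",q,28) for q in p]);print("tray",p,P,P.mean(0))
for i in range(2):d=P[i+1]-P[i];print(np.linalg.norm(d),np.degrees(np.arctan2(d[1],d[0])))
```

```text
hub top [592.8  88.3  93.3] 1.2788748283572375
tipL [618.8 103.8 108.9] 2.8211482777787324
tipR [565.2  74.9 105.2] 2.8226000299772114
br +x end L [650.  114.1  49. ] 2.740408880345007
br -x right [536.8  62.9  46.9] 1.3163524757689402
br -x left [532.   95.2  47.3] 2.916659995710651
hub plane92 top [592.5  88.1  92. ] scene [594.3  87.4  92. ]
wing ends [620.8 104.7 106. ] [563.7  74.2 106. ] yaw 28.102202757800836
ring ((251.08958435058594, 195.97299194335938), (10.930789947509766, 17.7943058013916), 159.07948303222656) [590.1  95.3  70. ]Traceback (most recent call last):
  File "<stdin>", line 16, in <module>
    return _nx.concatenate(arrs, 0, dtype=dtype, casting=casting)
           ~~~~~~~~~~~~~~~^^^^^^^^^^^^^^^^^^^^^^^^^^^^^^^^^^^^^^^
ValueError: need at least one array to concatenate
```

Run:
```python
from h import *
np.set_printoptions(precision=1,suppress=True)
T=lambda x,y:((x-399)/4.2+210,y/4.2+155)
P=np.array([plane("top",T(*q),52) for q in [(536,60),(605,50),(642,288),(577,300)]]);print("bracket",P,P.mean(0))
for i in range(4):d=P[(i+1)%4]-P[i];print(np.linalg.norm(d),np.degrees(np.arctan2(d[1],d[0])))
for n,box in(("top",(310,445,145,295)),("scene",(240,402,130,240))):
    t=cv2.imread(f"pics/{n}0.png");hs=cv2.cvtColor(t,cv2.COLOR_BGR2HSV)
    m4=cv2.inRange(hs,(4,90,40),(22,255,255));m=np.zeros_like(m4);x0,x1,y0,y1=box;m[y0:y1,x0:x1]=m4[y0:y1,x0:x1]
    m=cv2.morphologyEx(m,cv2.MORPH_OPEN,np.ones((3,3)))
    c=max(cv2.findContours(m,0,2)[0],key=cv2.contourArea)
    h=cv2.convexHull(c);p=cv2.approxPolyDP(h,6,True)[:,0]
    P=np.array([plane(n,q,28) for q in p]);print(n,p,P,P.mean(0))
    for i in range(len(p)):d=P[(i+1)%len(p)]-P[i];print(np.linalg.norm(d),np.degrees(np.arctan2(d[1],d[0])))
h=np.degrees(np.arctan2(*env.get_state()["eef_rot"][:2,1][::-1]));print("tool y heading",h)
```

```text
bracket [[650.5 114.4  52. ]
 [655.   80.   52. ]
 [535.5  62.5  52. ]
 [530.   94.2  52. ]] [592.8  87.8  52. ]
34.69635092680847 -82.52157217842698
120.76985156501594 -171.66541919605015
32.22468649707338 99.78172099944817
122.12725672756918 9.497242143178536
top [[331 155]
 [432 164]
 [427 285]
 [321 275]] [[ 685.2  -73.5   28. ]
 [ 662.5 -289.7   28. ]
 [ 406.4 -263.9   28. ]
 [ 430.   -45.6   28. ]] [ 546.  -168.2   28. ]
217.48670294562223 -95.99275685394223
257.4033000337333 174.23219532821363
219.58374681338185 83.82969584832819
256.72316885879025 -6.234995441139293
scene [[248 182]
 [298 138]
 [392 172]
 [348 236]
 [248 191]] [[ 687.   -73.5   28. ]
 [ 666.7 -280.4   28. ]
 [ 412.  -262.8   28. ]
 [ 423.1  -27.8   28. ]
 [ 670.6  -47.4   28. ]] [ 571.9 -138.4   28. ]
207.89814380708162 -95.60274674602954
255.31166168151336 176.0403832460524
235.22784030546984 87.28836379194193
248.26554519573415 -4.527498852342603
30.807611025625647 -57.88021572300352
tool y heading -63.54276108945681
```

```bash
cat >> h.py <<'E'
def go(p,head=None):
    s=env.get_state();R=s["eef_rot"];d=R.T@(np.array(p)-s["tool_pos"])/400
    h=np.arctan2(R[1,1],R[0,1]);w=0
    if head is not None: w=-(np.radians(head)-h+np.pi/2)%np.pi; w=w-np.pi if w>np.pi/2 else w; w=-((np.radians(head)-h+np.pi/2)%np.pi-np.pi/2)
    print("shift",d.round(4),"turn",round(w/.5,3),"dist",np.linalg.norm(d)*400,"t",s["time"],"w",s["width"],"z",s["tool_pos"].round(1),"head",round(np.degrees(h),2))
E
sed -i 's/w=-(np.radians(head)-h+np.pi\/2)%np.pi; w=w-np.pi if w>np.pi\/2 else w; //' h.py
python3 -c "
from h import *
go([450,-230,200],-61.9);go([593,88,200],-61.9)"
```

```text
shift [ 0.7509 -0.6075  0.0767] turn -0.057 dist 387.5644714970001 t 0.1 w 1.0019813284960803 z [ 289.4 -581.4  230.2] head -63.54
shift [ 1.4252 -1.1599  0.0779] turn -0.057 dist 735.6768104705759 t 0.1 w 1.0019813284960803 z [ 289.4 -581.4  230.2] head -63.54
```

```bash
r='[0.75,-0.608,0.077,0,0,-0.057,-1]'; python3 -m inch '[[0.75,-0.608,0.077,0,0,-0.057,-1],[0.75,-0.608,0.077,0,0,-0.057,-1],[0.75,-0.608,0.077,0,0,-0.057,-1],[0.75,-0.608,0.077,0,0,-0.057,-1],[0.75,-0.608,0.077,0,0,-0.057,-1],[0.75,-0.608,0.077,0,0,-0.057,-1],[0.75,-0.608,0.077,0,0,-0.057,-1],[0.75,-0.608,0.077,0,0,-0.057,-1],[0.75,-0.608,0.077,0,0,-0.057,-1],[0.75,-0.608,0.077,0,0,-0.057,-1],[0.75,-0.608,0.077,0,0,-0.057,-1]]' 40
python3 -c "
from h import *
go([593,88,160],-61.9)"
```

```text
time: 1.02
tool_pos: [450.3, -227.7, 199.7]
eef_rot: [[0.88, 0.475, -0.001], [0.475, -0.88, 0.001], [-0.0, -0.001, -1.0]]
wrist_force: [-0.4, 0.0, -0.4]
width: 1.002
grip_force: 0.0
shift [ 0.689  -0.5249  0.0997] turn 0.009 dist 348.7623591382827 t 1.0167 w 1.0018611800330617 z [ 450.3 -227.7  199.7] head -61.64
```

```bash
python3 -m inch '[[0.689,-0.525,0.1,0,0,0.009,-1],[0.689,-0.525,0.1,0,0,0.009,-1],[0.689,-0.525,0.1,0,0,0.009,-1],[0.689,-0.525,0.1,0,0,0.009,-1],[0.689,-0.525,0.1,0,0,0.009,-1],[0.689,-0.525,0.1,0,0,0.009,-1],[0.689,-0.525,0.1,0,0,0.009,-1],[0.689,-0.525,0.1,0,0,0.009,-1],[0.689,-0.525,0.1,0,0,0.009,-1],[0.689,-0.525,0.1,0,0,0.009,-1],[0.689,-0.525,0.1,0,0,0.009,-1]]'
python3 -c "
from h import *
go([593,88,76],-61.9);go([593,88,110],-61.9)"
```

```text
time: 1.93
tool_pos: [594.1, 83.6, 159.9]
eef_rot: [[0.884, 0.467, -0.001], [0.467, -0.884, -0.001], [-0.002, 0.0, -1.0]]
wrist_force: [0.4, -0.1, -0.4]
width: 1.0
grip_force: 0.0
shift [ 0.0031 -0.0111  0.2099] turn -0.008 dist 84.0708298496559 t 1.9333 w 0.9995516453347607 z [594.1  83.6 159.9] head -62.14
shift [ 0.0029 -0.011   0.1249] turn -0.008 dist 50.15380759803495 t 1.9333 w 0.9995516453347607 z [594.1  83.6 159.9] head -62.14
```

```bash
python3 -m inch '[[0,0,0.06,0,0,0,-1],[0,0,0.125,0,0,0,-0.3],[0,0,0.125,0,0,0,-0.3],[0,0,0.125,0,0,0,-0.3]]'
python3 -c "
from h import *
go([593,88,75],-61.9)
T=env.get_image('top')[150:240,200:310];S=env.get_image('scene')[150:260,190:300]
z=lambda a:cv2.resize(a,(390,390),interpolation=cv2.INTER_CUBIC)
cv2.imwrite('pics/c1.png',np.hstack([z(S),z(T)])[:,:,::-1])"
```

```text
time: 2.27
tool_pos: [592.5, 82.4, 109.1]
eef_rot: [[0.885, 0.465, -0.004], [0.465, -0.885, -0.001], [-0.004, -0.001, -1.0]]
wrist_force: [0.8, -0.8, 1.1]
width: 0.657
grip_force: 0.0
shift [ 0.0079 -0.0117  0.0854] turn -0.014 dist 34.60486407058486 t 2.2667 w 0.6571037978330406 z [592.5  82.4 109.1] head -62.3
```

View pics/c1.png

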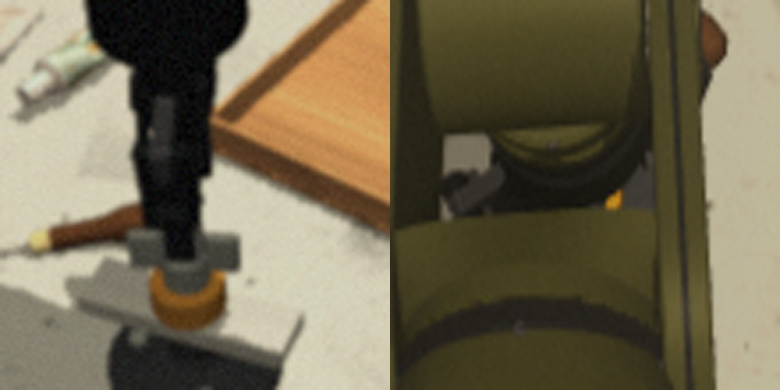

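The scene crop shows the closed-in fingers above the hub, between the wings and aligned with them. The TCP is about 6 mm short in y, so I'll correct that and go down, then close.

```bash
python3 -m inch '[[0.008,-0.012,0,0,0,-0.014,-0.3],[0.008,-0.012,0.04,0,0,-0.014,-0.3],[0.008,-0.012,0.086,0,0,-0.014,-0.3],[0.008,-0.012,0.086,0,0,-0.014,-0.3],[0.008,-0.012,0.086,0,0,-0.014,-0.3]]'
python3 -c "
from h import *
go([593,88,74.5],-61.9)"
```

```text
time: 2.78
tool_pos: [594.5, 90.4, 76.4]
eef_rot: [[0.881, 0.473, -0.001], [0.473, -0.881, -0.0], [-0.001, -0.0, -1.0]]
wrist_force: [0.6, 0.8, 0.5]
width: 0.653
grip_force: 0.0
shift [-0.0061  0.0035  0.0048] turn 0.005 dist 3.4034270059479974 t 2.7833 w 0.6529557997259068 z [594.5  90.4  76.4] head -61.75
```

```bash
python3 -m inch '[[-0.003,0.003,0.004,0,0,0.005,-0.3],[-0.003,0.003,0.004,0,0,0.005,-0.3],[-0.003,0.003,0.004,0,0,0.005,0.6],[-0.003,0.003,0.004,0,0,0.005,1],[-0.003,0.003,0.004,0,0,0.005,1],[-0.003,0.003,0.004,0,0,0.005,1],[-0.003,0.003,0.004,0,0,0.005,1],[-0.003,0.003,0.004,0,0,0.005,1]]' 35
python3 -c "
from h import *
go([593,88,180],-61.9)"
```

```text
time: 3.45
tool_pos: [594.9, 88.7, 75.5]
eef_rot: [[0.882, 0.471, 0.002], [0.471, -0.882, 0.0], [0.001, 0.001, -1.0]]
wrist_force: [-1.3, -0.2, 4.1]
width: 0.283
grip_force: 34.8
shift [-0.0045 -0.0005 -0.2612] turn -0.0 dist 104.48471437732285 t 3.45 w 0.2830998216354255 z [594.9  88.7  75.5] head -61.91
```

```bash
python3 -m inch '[[0,0,-0.03,0,0,0,1],[0,0,-0.06,0,0,0,1],[0,0,-0.1,0,0,0,1],[0,0,-0.18,0,0,0,1],[0,0,-0.26,0,0,0,1],[0,0,-0.26,0,0,0,1]]'
python3 -c "
from h import *
go([480,-115,150],-61.9)
S=env.get_image('scene')[110:260,190:340]
T=env.get_image('top')[130:280,190:340]
z=lambda a:cv2.resize(a,(390,390),interpolation=cv2.INTER_CUBIC)
cv2.imwrite('pics/c2.png',np.hstack([z(S),z(T)])[:,:,::-1])"
```

```text
time: 3.95
tool_pos: [597.9, 89.0, 187.6]
eef_rot: [[0.882, 0.471, 0.012], [0.471, -0.882, 0.001], [0.011, 0.005, -1.0]]
wrist_force: [1.0, 0.4, 0.5]
width: 0.281
grip_force: 35.3
shift [-0.5013  0.3106  0.0898] turn -0.0 dist 238.60965257095916 t 3.95 w 0.2809962391528774 z [597.9  89.  187.6] head -61.9
```

View pics/c2.png

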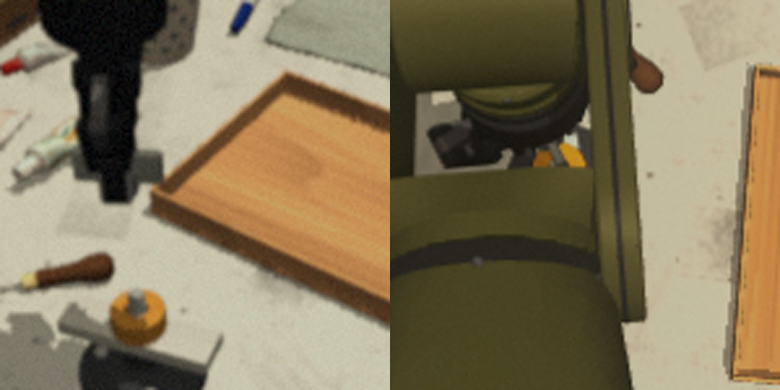

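The nut hangs between the fingers, and the spacer and bracket stay on the stud. Next: move it to the tray.

```bash
python3 -m inch '[[-0.605,0.507,0.075,0,0,0,1],[-0.605,0.507,0.075,0,0,0,1],[-0.605,0.507,0.075,0,0,0,1],[-0.605,0.507,0.075,0,0,0,1],[-0.605,0.507,0.075,0,0,0,1],[-0.605,0.507,0.075,0,0,0,1],[-0.605,0.507,0.075,0,0,0,1],[-0.605,0.507,0.075,0,0,0,1],[-0.605,0.507,0.075,0,0,0,1],[-0.605,0.507,0.075,0,0,0,1],[-0.605,0.507,0.075,0,0,0,1],[-0.605,0.507,0.075,0,0,0,1]]'
python3 -c "
from h import *
go([475,-205,30],-61.9)
go([475,-205,10],-61.9)"
```

```text
time: 5.05
tool_pos: [476.1, -203.2, 148.0]
eef_rot: [[0.882, 0.472, -0.001], [0.472, -0.882, 0.001], [-0.0, -0.001, -1.0]]
wrist_force: [0.0, 0.5, -0.8]
width: 0.284
grip_force: 35.3
shift [-0.0046  0.0031  0.295 ] turn 0.002 dist 118.0214712884724 t 5.05 w 0.28433240292069345 z [ 476.1 -203.2  148. ] head -61.84
shift [-0.0046  0.0031  0.345 ] turn 0.002 dist 138.018579133741 t 5.05 w 0.28433240292069345 z [ 476.1 -203.2  148. ] head -61.84
```

```bash
python3 -m inch '[[0,0,0.1,0,0,0,1],[0,0,0.2,0,0,0,1],[0,0,0.28,0,0,0,1],[0,0,0.31,0,0,0,1],[0,0,0.33,0,0,0,1],[0,0,0.343,0,0,0,1],[0,0,0.343,0,0,0,1],[0,0,0.343,0,0,0,1]]'
```

```text
time: 5.72
tool_pos: [477.7, -204.8, 13.1]
eef_rot: [[0.882, 0.471, 0.003], [0.471, -0.882, -0.002], [0.002, 0.003, -1.0]]
wrist_force: [0.4, 0.6, -0.0]
width: 0.278
grip_force: 35.3
```

```bash
python3 -m inch '[[0,0,0.008,0,0,0,1],[0,0,0.011,0,0,0,1],[0,0,0.011,0,0,0,1],[0,0,0.011,0,0,0,0.3],[0,0,0.011,0,0,0,0.1],[0,0,0.011,0,0,0,0.1],[0,0,0.011,0,0,0,0.1],[0,0,0,0,0,0,0.1],[0,0,-0.1,0,0,0,0.1],[0,0,-0.2,0,0,0,0.1],[0,0,-0.3,0,0,0,-0.3],[0,0,-0.4,0,0,0,-0.3]]'
python3 -c "
from h import *
go([593,88,165],-81)"
```

```text
time: 6.72
tool_pos: [475.7, -204.0, 173.3]
eef_rot: [[0.882, 0.471, -0.0], [0.471, -0.882, 0.0], [-0.0, -0.0, -1.0]]
wrist_force: [-0.2, -0.1, 0.7]
width: 0.648
grip_force: 0.0
shift [ 0.6024 -0.506   0.0208] turn 0.666 dist 314.7936351687029 t 6.7167 w 0.6481627579027062 z [ 475.7 -204.   173.3] head -61.91
```

```bash
python3 -m inch '[[0.602,-0.506,0.02,0,0,0.666,-0.5],[0.602,-0.506,0.02,0,0,0.666,-0.5],[0.602,-0.506,0.02,0,0,0.666,-0.5],[0.602,-0.506,0.02,0,0,0.666,-0.5],[0.602,-0.506,0.02,0,0,0.666,-0.5],[0.602,-0.506,0.02,0,0,0.666,-0.5],[0.602,-0.506,0.02,0,0,0.666,-0.5],[0.602,-0.506,0.02,0,0,0.666,-0.5],[0.602,-0.506,0.02,0,0,0.666,-0.5],[0.602,-0.506,0.02,0,0,0.666,-0.5],[0.602,-0.506,0.02,0,0,0.666,-0.5],[0.602,-0.506,0.02,0,0,0.666,-0.5]]'
python3 -c "
from h import *
go([593,88,100],-81);go([593,88,55],-81)
S=env.get_image('scene')[110:270,190:410];T=env.get_image('top')[140:300,310:450]
z=lambda a:cv2.resize(a,None,fx=2.2,fy=2.2,interpolation=cv2.INTER_CUBIC)
cv2.imwrite('pics/c3.png',np.hstack([z(S),z(T)])[:,:,::-1])"
```

```text
time: 7.72
tool_pos: [592.9, 86.7, 163.3]
eef_rot: [[0.988, 0.156, -0.0], [0.156, -0.988, -0.0], [-0.0, 0.0, -1.0]]
wrist_force: [1.0, -1.0, -0.4]
width: 0.75
grip_force: 0.0
shift [ 0.0007 -0.0032  0.1583] turn -0.002 dist 63.33172594164298 t 7.7167 w 0.7501574879894671 z [592.9  86.7 163.3] head -81.05
shift [ 0.0007 -0.0032  0.2708] turn -0.002 dist 108.32636418732464 t 7.7167 w 0.7501574879894671 z [592.9  86.7 163.3] head -81.05
```

View pics/c3.png

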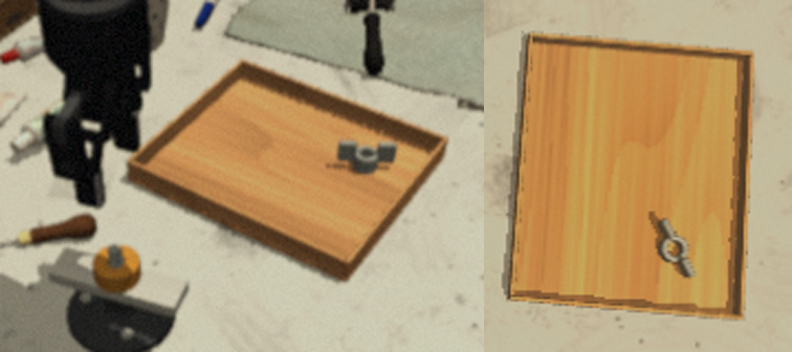

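The nut stands upright in the tray, and the fingers are aligned above the spacer. Down and grip.

```bash
python3 -m inch '[[0.001,-0.003,0.08,0,0,0,-0.5],[0.001,-0.003,0.16,0,0,0,-0.5],[0.001,-0.003,0.22,0,0,0,-0.5],[0.001,-0.003,0.26,0,0,0,-0.5],[0.001,-0.003,0.282,0,0,0,-0.5],[0.001,-0.003,0.282,0,0,0,-0.5],[0.001,-0.003,0.282,0,0,0,0],[0.001,-0.003,0.282,0,0,0,1],[0.001,-0.003,0.282,0,0,0,1],[0.001,-0.003,0.282,0,0,0,1],[0.001,-0.003,0.282,0,0,0,1],[0.001,-0.003,0.282,0,0,0,1]]' 35
python3 -c "
from h import *
go([593,88,165],-81)"
```

```text
time: 8.82
tool_pos: [595.0, 88.9, 52.5]
eef_rot: [[0.988, 0.157, 0.003], [0.157, -0.988, -0.0], [0.003, 0.001, -1.0]]
wrist_force: [-1.1, -0.7, 6.1]
width: 0.485
grip_force: 36.0
shift [-0.0042  0.0017 -0.2812] turn 0.001 dist 112.47726238460834 t 8.8167 w 0.48469609390390017 z [595.   88.9  52.5] head -80.98
```

```bash
python3 -m inch '[[0,0,-0.03,0,0,0,1],[0,0,-0.06,0,0,0,1],[0,0,-0.1,0,0,0,1],[0,0,-0.18,0,0,0,1],[0,0,-0.26,0,0,0,1],[0,0,-0.3,0,0,0,1],[0,0,-0.3,0,0,0,1]]'
python3 -c "
from h import *
go([590,-215,150],-81)
S=env.get_image('scene')[110:270,190:410]
cv2.imwrite('pics/c4.png',cv2.resize(S,None,fx=2.2,fy=2.2,interpolation=cv2.INTER_CUBIC)[:,:,::-1])"
```

```text
time: 9.4
tool_pos: [596.3, 89.4, 177.2]
eef_rot: [[0.988, 0.157, 0.01], [0.157, -0.988, 0.001], [0.01, 0.001, -1.0]]
wrist_force: [0.1, 0.1, -0.9]
width: 0.475
grip_force: 36.6
shift [-0.1356  0.749   0.0672] turn 0.001 dist 305.65672797780223 t 9.4 w 0.4750713847140206 z [596.3  89.4 177.2] head -80.98
```

View pics/c4.png

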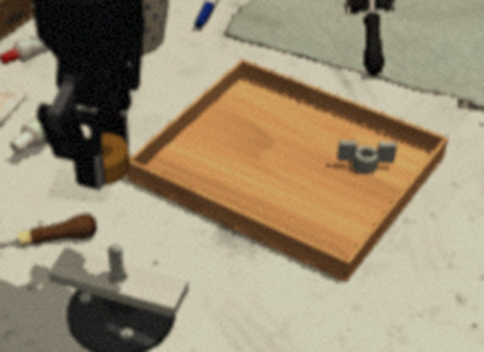

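The spacer is off the stud and in the fingers, and the bracket is still on its pillar.

```bash
python3 -m inch '[[-0.13,0.748,0.06,0,0,0,1],[-0.13,0.748,0.06,0,0,0,1],[-0.13,0.748,0.06,0,0,0,1],[-0.13,0.748,0.06,0,0,0,1],[-0.13,0.748,0.06,0,0,0,1],[-0.13,0.748,0.06,0,0,0,1],[-0.13,0.748,0.06,0,0,0,1],[-0.13,0.748,0.06,0,0,0,1],[-0.13,0.748,0.06,0,0,0,1],[-0.13,0.748,0.06,0,0,0,1],[-0.13,0.748,0.06,0,0,0,1],[-0.13,0.748,0.06,0,0,0,1]]'
python3 -c "
from h import *
go([590,-215,10],-81)"
```

```text
time: 10.45
tool_pos: [588.8, -212.9, 145.9]
eef_rot: [[0.987, 0.158, -0.001], [0.158, -0.987, 0.001], [-0.001, -0.001, -1.0]]
wrist_force: [0.5, 0.4, -1.2]
width: 0.472
grip_force: 36.6
shift [0.0024 0.006  0.3398] turn 0.004 dist 135.92715412573142 t 10.45 w 0.4724941323955134 z [ 588.8 -212.9  145.9] head -80.88
```

```bash
python3 -m inch '[[0,0,0.1,0,0,0,1],[0,0,0.2,0,0,0,1],[0,0,0.28,0,0,0,1],[0,0,0.32,0,0,0,1],[0,0,0.34,0,0,0,1],[0,0,0.34,0,0,0,1],[0,0,0.34,0,0,0,1],[0,0,0.34,0,0,0,1]]'
```

```text
time: 11.12
tool_pos: [590.8, -214.9, 12.9]
eef_rot: [[0.988, 0.157, 0.004], [0.157, -0.988, -0.002], [0.003, 0.002, -1.0]]
wrist_force: [0.4, -1.1, -0.1]
width: 0.479
grip_force: 36.6
```

```bash
python3 -m inch '[[0,0,0.008,0,0,0,1],[0,0,0.012,0,0,0,1],[0,0,0.012,0,0,0,1],[0,0,0.012,0,0,0,-0.2],[0,0,0.012,0,0,0,-0.4],[0,0,0.012,0,0,0,-0.4],[0,0,0.012,0,0,0,-0.4],[0,0,0,0,0,0,-0.4],[0,0,-0.1,0,0,0,-0.4],[0,0,-0.2,0,0,0,-0.4],[0,0,-0.3,0,0,0,-0.4],[0,0,-0.4,0,0,0,-0.4]]'
python3 -c "
from h import *
go([593,88,165],-81)"
```

```text
time: 12.12
tool_pos: [588.7, -214.6, 172.6]
eef_rot: [[0.988, 0.157, -0.0], [0.157, -0.988, 0.0], [-0.0, -0.0, -1.0]]
wrist_force: [1.0, -1.0, 0.2]
width: 0.704
grip_force: 0.0
shift [ 0.1291 -0.7454  0.0191] turn 0.0 dist 302.6846648892527 t 12.1167 w 0.7040845637790869 z [ 588.7 -214.6  172.6] head -80.99
```

```bash
python3 -m inch '[[0.128,-0.746,0.019,0,0,0,-0.4],[0.128,-0.746,0.019,0,0,0,-0.4],[0.128,-0.746,0.019,0,0,0,-0.4],[0.128,-0.746,0.019,0,0,0,-0.4],[0.128,-0.746,0.019,0,0,0,-0.4],[0.128,-0.746,0.019,0,0,0,-0.4],[0.128,-0.746,0.019,0,0,0,-0.4],[0.128,-0.746,0.019,0,0,0,-0.4],[0.128,-0.746,0.019,0,0,0,-0.4],[0.128,-0.746,0.019,0,0,0,-0.4],[0.128,-0.746,0.019,0,0,0,-0.4],[0.128,-0.746,0.019,0,0,0,-0.4]]'
python3 -c "
from h import *
go([593,88,29],-81)
S=env.get_image('scene')[110:270,190:410];T=env.get_image('top')[140:300,310:450]
z=lambda a:cv2.resize(a,None,fx=2.2,fy=2.2,interpolation=cv2.INTER_CUBIC)
cv2.imwrite('pics/c5.png',np.hstack([z(S),z(T)])[:,:,::-1])"
```

```text
time: 13.12
tool_pos: [593.0, 86.6, 163.1]
eef_rot: [[0.988, 0.155, 0.0], [0.155, -0.988, -0.0], [0.0, 0.0, -1.0]]
wrist_force: [0.6, 1.1, 0.3]
width: 0.703
grip_force: 0.0
shift [ 0.0005 -0.0036  0.3352] turn -0.003 dist 134.09044046316725 t 13.1167 w 0.702800010254237 z [593.   86.6 163.1] head -81.09
```

View pics/c5.png

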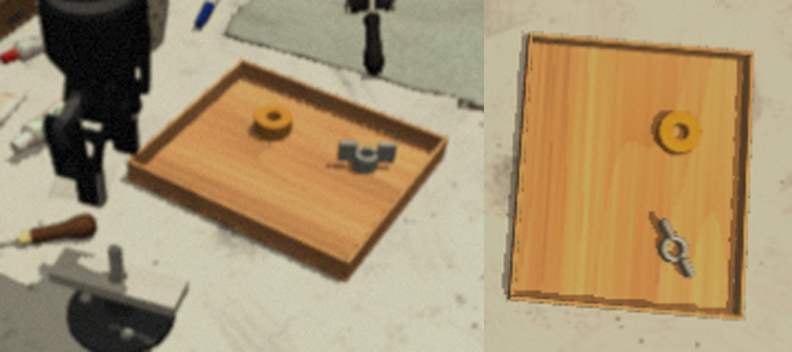

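Both parts lie in the tray, and the bracket is undisturbed below the gripper. Grip it at the middle.

```bash
python3 -m inch '[[0,-0.003,0.1,0,0,0,-0.4],[0,-0.003,0.19,0,0,0,-0.4],[0,-0.003,0.26,0,0,0,-0.4],[0,-0.003,0.3,0,0,0,-0.4],[0,-0.003,0.317,0,0,0,-0.4],[0,-0.003,0.317,0,0,0,-0.4],[0,-0.003,0.317,0,0,0,0],[0,-0.003,0.317,0,0,0,1],[0,-0.003,0.317,0,0,0,1],[0,-0.003,0.317,0,0,0,1],[0,-0.003,0.317,0,0,0,1],[0,-0.003,0.317,0,0,0,1]]' 50
python3 -c "
from h import *
go([593,88,165],-81)"
```

```text
time: 14.22
tool_pos: [594.5, 89.2, 38.6]
eef_rot: [[0.988, 0.157, 0.004], [0.157, -0.988, -0.0], [0.004, 0.001, -1.0]]
wrist_force: [-0.7, -0.4, 6.3]
width: 0.381
grip_force: 51.6
shift [-0.0028  0.0026 -0.3161] turn 0.001 dist 126.4392476122777 t 14.2167 w 0.3805294098854782 z [594.5  89.2  38.6] head -80.98
```

```bash
python3 -m inch '[[0,0,-0.03,0,0,0,1],[0,0,-0.06,0,0,0,1],[0,0,-0.1,0,0,0,1],[0,0,-0.15,0,0,0,1],[0,0,-0.22,0,0,0,1],[0,0,-0.3,0,0,0,1],[0,0,-0.33,0,0,0,1],[0,0,-0.33,0,0,0,1]]'
python3 -c "
from h import *
go([580,-115,150],-86)
S=env.get_image('scene')[110:270,190:410]
cv2.imwrite('pics/c6.png',cv2.resize(S,None,fx=2.2,fy=2.2,interpolation=cv2.INTER_CUBIC)[:,:,::-1])"
```

```text
time: 14.88
tool_pos: [594.9, 89.6, 173.4]
eef_rot: [[0.988, 0.157, 0.008], [0.157, -0.988, 0.001], [0.008, 0.0, -1.0]]
wrist_force: [1.0, 0.5, -0.9]
width: 0.384
grip_force: 51.7
shift [-0.1176  0.4993  0.0578] turn 0.175 dist 206.50114764323462 t 14.8833 w 0.3836408879042247 z [594.9  89.6 173.4] head -80.98
```

View pics/c6.png

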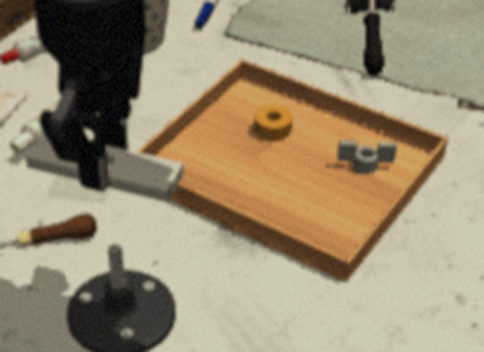

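The bracket is lifted level and clear of the stud. Carry it to the free side of the tray, turned parallel to its walls.

```bash
python3 -m inch '[[-0.138,0.486,0.05,0,0,0.524,1],[-0.138,0.486,0.05,0,0,0.524,1],[-0.138,0.486,0.05,0,0,0.524,1],[-0.138,0.486,0.05,0,0,0.524,1],[-0.138,0.486,0.05,0,0,0.524,1],[-0.138,0.486,0.05,0,0,0.524,1],[-0.138,0.486,0.05,0,0,0.524,1],[-0.138,0.486,0.05,0,0,0.524,1],[-0.138,0.486,0.05,0,0,0.524,1]]'
python3 -c "
from h import *
go([570,-112,10],-96)"
```

```text
time: 15.68
tool_pos: [568.0, -110.2, 146.8]
eef_rot: [[0.995, -0.103, -0.002], [-0.103, -0.995, 0.001], [-0.002, -0.001, -1.0]]
wrist_force: [-0.2, 1.0, -1.7]
width: 0.388
grip_force: 51.7
shift [0.0063 0.0043 0.342 ] turn 0.002 dist 136.82722635729326 t 15.6833 w 0.38796500667730305 z [ 568.  -110.2  146.8] head -95.93
```

```bash
python3 -m inch '[[0,0,0.1,0,0,0,1],[0,0,0.2,0,0,0,1],[0,0,0.28,0,0,0,1],[0,0,0.32,0,0,0,1],[0,0,0.34,0,0,0,1],[0,0,0.34,0,0,0,1],[0,0,0.34,0,0,0,1],[0,0,0.34,0,0,0,1]]'
```

```text
time: 16.35
tool_pos: [570.4, -111.4, 14.2]
eef_rot: [[0.995, -0.104, 0.004], [-0.104, -0.995, -0.001], [0.004, 0.001, -1.0]]
wrist_force: [-0.3, -0.6, -1.9]
width: 0.387
grip_force: 51.7
```

```bash
python3 -m inch '[[0,0,0.008,0,0,0,1],[0,0,0.014,0,0,0,1],[0,0,0.014,0,0,0,1],[0,0,0.014,0,0,0,0.1],[0,0,0.014,0,0,0,-0.2],[0,0,0.014,0,0,0,-0.2],[0,0,0.014,0,0,0,-0.2],[0,0,0,0,0,0,-0.2],[0,0,-0.1,0,0,0,-0.2],[0,0,-0.2,0,0,0,-0.2],[0,0,-0.3,0,0,0,-0.2],[0,0,-0.4,0,0,0,-0.2]]'
python3 -m inch '[[0,-0.1,-0.05,0,0,0,-0.2],[0,-0.2,-0.05,0,0,0,-0.2],[0,-0.3,-0.05,0,0,0,-0.2],[0,-0.4,-0.05,0,0,0,-0.2],[0,-0.5,-0.05,0,0,0,-0.2],[0,-0.5,-0.05,0,0,0,-0.2],[0,-0.5,-0.05,0,0,0,-0.2],[0,-0.5,-0.05,0,0,0,-0.2]]'
python3 -c "
from h import *
S=env.get_image('scene')[110:270,190:410];T=env.get_image('top')[140:300,310:450]
z=lambda a:cv2.resize(a,None,fx=2.2,fy=2.2,interpolation=cv2.INTER_CUBIC)
cv2.imwrite('pics/c7.png',np.hstack([z(S),z(T)])[:,:,::-1])"
```

```text
time: 17.35
tool_pos: [568.2, -111.3, 174.3]
eef_rot: [[0.995, -0.104, 0.0], [-0.104, -0.995, -0.0], [0.0, 0.0, -1.0]]
wrist_force: [1.1, -0.1, -0.1]
width: 0.602
grip_force: 0.0
time: 18.02
tool_pos: [589.4, 87.5, 192.4]
eef_rot: [[0.995, -0.104, 0.0], [-0.104, -0.995, -0.0], [0.0, 0.0, -1.0]]
wrist_force: [0.7, -0.1, -0.2]
width: 0.602
grip_force: 0.0
```

View pics/c7.png

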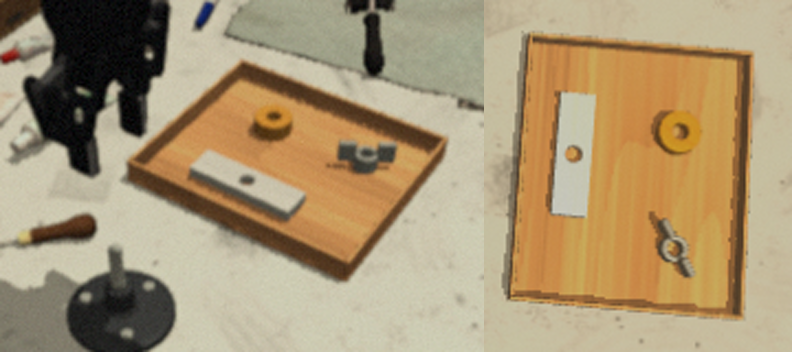

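All three parts lie flat in the tray (bracket at crop (573,155), spacer at (680,131), nut at (673,248)), and the gripper is clear.

```bash
python3 -c "
from cell import env
print(env.finish_job())"
```

```text
the job is handed in; nothing more can be done
None
```

I took the clamp apart in order: wing nut, then spacer, then bracket. The last pictures show all three lying in the parts tray with the gripper clear, and I handed the job in at about 18 s of the 72 s allowed; no verdict came back.

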